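# Find the lamp key left latched on a microscope's light box and release it

### The arm

A 7-joint arm with a two-finger parallel gripper is mounted at the origin on the work surface. World frame = base frame: x ahead of the robot, y to its left, z up, the work surface at z = 0. Lengths are in m, angles in rad, forces in N, time in s.
With the tool pointing down it reaches from about 0.425 to 0.925 m from the base axis. Payload 6.8 kg.
Tool frame: the origin (TCP) lies midway between the tips of the shut fingers; the grasp point (between the pads) lies 19 mm behind it; x points along the fingers, y is the direction in which the jaws open and shut, and the axes are right-handed (so a half turn about x gives the same grasp; the last joint's range is limited). The gripper opens to 85 mm and grips with 20 to 120 N. Pads are 22 mm wide; open, the fingers measure 114 mm over their backs; the gripper's body (76 mm by 85 mm) begins 54 mm behind the grasp point. The pads swing forward as they close: fully open they stand 13 mm farther back than shut.
Start: joints at [1.138, 0.477, 0.022, 1.555, -0.011, 1.109, -0.083], TCP at [0.215, -0.64, 0.231] pointing down, gripper open.
Joint ranges: [-2.96, 2.96], [-0.34, 2.1], [-1.41, 1.46], [0.24, 2.44], [-1.37, 4.51], [0.17, 1.92], [-2.96, 2.96]. Speed limits (rad/s): [2.39, 2.39, 3.14, 3.14, 3.14, 3.14, 3.14].

### API

Orientations are given as [roll, pitch, yaw] about the fixed x, y, z axes, in that order (R = Rz(yaw) Ry(pitch) Rx(roll)).
In Python, from plant import robot gives the robot as it stands.
- The arm moves only by the shell command python3 -m crank 'ROWS' [FORCE]. ROWS is JSON, a list that holds one entry, the list of rows, each a list of 5 numbers: the shift along the tool's x, y, z in m, then the turn about the tool's x in rad, then the opening, from 0 (shut) to 1 (fully open). In form: [[[tx, ty, tz, twist, grip], ...]]. A call has 1 to 20 rows; each row is the pose to reach, as a shift and turn from the pose commanded when the call began, along the tool's axes at that moment; what a row does not reach only later rows make up. A row lasts 1/10 s, in which the tool goes at most 50 mm and 8.59 degrees, less where a joint would pass 70% of its speed; a pose out of reach is approached as far as the arm can. A call with a gripper value outside its range is refused whole. The fingers move at their own pace and stop on an object; FORCE is the grip in N (left out, the last holds). Time passes only in rows, so rows that repeat a pose let the fingers close. It gives the time, the measured TCP pose, the force and the opening at its end, in the units of the state.
- robot.sense(): the state, without advancing time (a new reading comes with each control period).
- robot.camera(name): name is "side" or "top" or "wrist"; returns a dict with "pixels" (420x560x3 uint8, red, green, blue), "mtx" (3x3 intrinsics, pixels), "D" ([k1, k2, p1, p2, k3] as OpenCV has them; the pictures are not rectified), "extrinsics" (4x4, takes a point from camera to world coordinates); the wrist camera has in their place "hand_eye" (4x4, takes a point from camera to tool coordinates, whose origin is the TCP and whose axes are the tool frame's). Camera axes: x right, y down, z forward; pixel columns grow to the right and rows downward; lengths in m; the calibration is good to about 2 mm. A picture is of the moment at which its call begins: read the wrist's pose just before it. There is no depth.
- robot.sign_off(): hands the job in, once; it reports no verdict.
The state is a dict: "time_s": time; "qpos": joint angles; "joint_velocities": joint speeds; "joint_torque": joint torques, N m; "position": TCP position; "eef_rot": TCP orientation; "wrist_force": force on the tool from outside, world axes, zero at the start; "torque": the same for the moment, N m; "gripper_width": finger opening in m.
Only numpy, scipy, OpenCV 4.12 (cv2) and the standard library are available. Lean on these libraries where they do the work, as an engineer would, in place of code of your own. Each camera call takes 0.05 s, during which the arm holds its last target.

### The job

One of the four push keys on the microscope's light control box has been left latched down. With the fingertips, starting at the key next to the round black knob and going along the row, tap every key lightly, without pushing any of them home, to find the one that is latched; then press that one home and let go so that it pops up. Finish with all four keys up, and pick up or shove nothing else.

Things in the scene. Friction and masses are not known exactly. Their poses are not given: they have to be found in the camera images.
- control_box: Grey light control box, fixed and level, 170 (its x) by 320 (y) by 75 mm high, turned up to 20 degrees. Origin: centre of its underside, on the table; x away from the robot, z up. On its flat top: a row of four keys along y at x -30, in the same row at y +130 a fixed black knob (38 mm across, top at z 106); behind (x +30 to +75) loose things up to 36 mm high.
- key_1: Key 1 counted from the knob. Origin: centre of its top face, z up; in the box's frame x -30, y +68, z 95 when up. Push key, 34 mm square, sunk in the top; travel straight down 10 mm (z 85, hard stop).
- key_2: Key 2 counted from the knob. Origin: centre of its top face, z up; in the box's frame x -30, y +16, z 95 when up. Like key 1. Push-push: pushed home (click after about 9 mm) and let go, a key that was up stays latched 5.5 mm low, and a latched key comes up. Let go earlier, it returns to where it was.
- key_3: Key 3 counted from the knob. Origin: centre of its top face, z up; in the box's frame x -30, y -36, z 95 when up. Like key 1. Spring: about 1.3 N at the top, 2.4 N at the latched depth, 3.5 N home, then the hard stop. A latched key does not give until pushed with about 2.4 N.
- key_4: Key 4 counted from the knob. Origin: centre of its top face, z up; in the box's frame x -30, y -88, z 95 when up. Like key 1. One of the four keys, any of them, starts latched.
- ring_gauge: Bystander: steel ring 40 mm across, 18 mm high, loose on the box behind the keys. Origin: centre of its underside.
- gauge_block: Bystander: steel block 12 x 35 x 22 mm, loose on the box behind the keys. Origin: centre of its underside.
- oil_jar: Bystander: small amber jar with a white cap, 36 mm across, 34 mm high, loose on the box behind the keys. Origin: centre of its underside.
- v_block: Bystander: dark steel V-block 60 x 50 x 48 mm, loose on the table. Origin: centre of its underside.
- loupe: Bystander: black loupe 42 mm across, 38 mm high, loose on the table. Origin: centre of its underside.
- screwdriver: Bystander: screwdriver 160 mm long, lying on the table. Origin: on its axis.
- parts_cup: Bystander: aluminium bowl 70 mm across, 40 mm high, loose on the table. Origin: centre of its underside.

How it is judged:
On the way, in this order (a step that is already met when the one before it is completed fails the run):
1. key 1 counted from the knob is touched by the fingers (over 0.5 N) (contact force between the fingers and key_1 above 0.5 N), for 0.04 s.
2. key 2 counted from the knob is touched by the fingers (over 0.5 N) (contact force between the fingers and key_2 above 0.5 N), for 0.04 s.
3. key 3 counted from the knob is touched by the fingers (over 0.5 N) (contact force between the fingers and key_3 above 0.5 N), for 0.04 s.
4. key 4 counted from the knob is touched by the fingers (over 0.5 N) (contact force between the fingers and key_4 above 0.5 N), for 0.04 s.
5. the latched key has been pressed and has come up: all four keys are up (z of each of key_1, key_2, key_3, key_4 in the frame of control_box above 0.0935 m), for 0.2 s.
At the end, for the whole second after the job is handed in: All four keys are up: each top face within 1.5 mm of its full height of 95 mm above the box's underside (all of step 5); the robot touches nothing.
It fails at once if a key is pushed home while another key is down (a wrong key pressed in, or tapped too hard) ((z of key_1 in the frame of control_box below 0.0863 m and z of any of key_2, key_3, key_4 in the frame of control_box below 0.092 m) or (z of key_2 in the frame of control_box below 0.0863 m and z of any of key_1, key_3, key_4 in the frame of control_box below 0.092 m) or (z of key_3 in the frame of control_box below 0.0863 m and z of any of key_1, key_2, key_4 in the frame of control_box below 0.092 m) or (z of key_4 in the frame of control_box below 0.0863 m and z of any of key_1, key_2, key_3 in the frame of control_box below 0.092 m)).
It fails at once if a bystander is picked up, or shoved more than 30 mm (distance of any of ring_gauge, gauge_block, oil_jar, v_block, loupe, screwdriver, parts_cup from where it was at the start of the episode above 0.03 m).
It also fails if it takes over 45 s, if anything falls off the work surface, if the arm or the gripper's body presses on something with over 40 N, if the wrist force passes 120 N, or if a joint passes its speed limit or range.

## Working session

There is one attempt and no reset: what is moved stays moved. The work goes in short steps, Python scripts to look and compute and a shell command to move; the robot and the scene stay as the last step left them, time stands still between calls to the robot, and variables do not carry over. Pictures are saved under pics/ and viewed, and the job is handed in when it is done.

```bash
ls; mkdir -p pics; python3 - <<'E'
from plant import robot
import cv2,numpy as np
s=robot.sense()
for k in s: print(k,np.round(s[k],4))
for n in ["top","side","wrist"]:
    c=robot.camera(n); cv2.imwrite(f"pics/{n}0.png",c["pixels"][:,:,::-1])
    np.savez(f"{n}0.npz",**c)
    for k in c:
        if k!="pixels": print(n,k,np.round(c[k],4).tolist())
E
```

```text
pics
time_s 0.0
qpos [ 1.1379  0.4778  0.0223  1.5564 -0.0115  1.1092 -0.0831]
joint_velocities [ 0.0011 -0.0013 -0.0012 -0.001  -0.0001  0.0004  0.0001]
joint_torque [ 7.00000e-04 -5.96458e+01  1.60810e+00 -2.81200e+01  1.25000e-02
  9.30000e-03 -0.00000e+00]
position [ 0.2152 -0.6392  0.2303]
eef_rot [-1.491   1.569   1.9755]
wrist_force [-0.6222 -0.0242 -0.033 ]
torque [-0.0111  0.0475 -0.002 ]
gripper_width 0.0851
top mtx [[400.1638, 0.0, 279.48], [0.0, 400.1638, 210.5018], [0.0, 0.0, 1.0]]
top D [0.0109, 0.0, 0.0, 0.0, 0.0]
top extrinsics [[0.0304, -0.9888, 0.1464, 0.4029], [-0.9995, -0.0306, 0.0006, -0.008], [0.0039, -0.1464, -0.9892, 1.126], [0.0, 0.0, 0.0, 1.0]]
side mtx [[462.1924, 0.0, 271.1504], [0.0, 462.1924, 200.1179], [0.0, 0.0, 1.0]]
side D [0.0348, 0.0, 0.0, 0.0, 0.0]
side extrinsics [[0.9752, -0.1647, 0.1476, 0.3538], [-0.2211, -0.7409, 0.6342, -0.7927], [0.0049, -0.6511, -0.759, 1.036], [0.0, 0.0, 0.0, 1.0]]
wrist mtx [[327.6629, 0.0, 284.7258], [0.0, 327.6629, 210.4741], [0.0, 0.0, 1.0]]
wrist D [0.0035, 0.0, 0.0, 0.0, 0.0]
wrist hand_eye [[-0.0001, -0.293, 0.9561, -0.1434], [1.0, 0.0003, 0.0003, 0.0001], [-0.0004, 0.9561, 0.293, -0.074], [0.0, 0.0, 0.0, 1.0]]
```

View pics/top0.png

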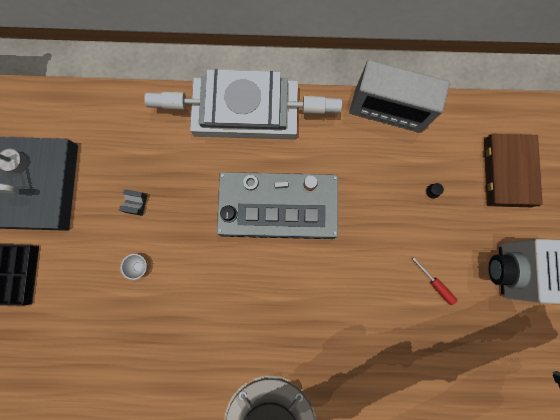

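View pics/side0.png

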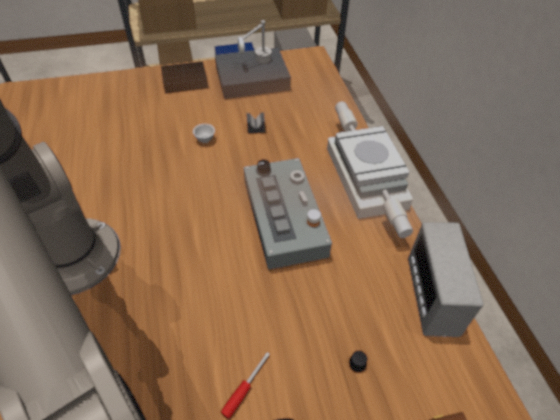

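The top view shows the box centred near (278,205), with the knob at (228,213) and the keys at about (252,214), (272,215), (292,215) and (311,215). Next I'll measure these precisely.

```bash
cat > h.py <<'E'
import numpy as np,cv2
def ray_plane(c,px,z,T=None):
    T=c["extrinsics"] if T is None else T
    px=np.asarray(px,float).reshape(-1,1,2)
    n=cv2.undistortPoints(px,c["mtx"],c["D"]).reshape(-1,2)
    d=np.c_[n,np.ones(len(n))]@T[:3,:3].T
    o=T[:3,3]; t=(z-o[2])/d[:,2]
    return o+d*t[:,None]
def project(c,P,T=None):
    T=c["extrinsics"] if T is None else T
    W=np.linalg.inv(T); r,_=cv2.Rodrigues(W[:3,:3])
    return cv2.projectPoints(np.asarray(P,float).reshape(-1,1,3),r,W[:3,3],c["mtx"],c["D"])[0].reshape(-1,2)
E
python3 - <<'E'
import cv2,numpy as np
for n,(x0,y0,x1,y1),s in [("top",(205,160,350,250),5),("side",(235,145,340,275),4.5)]:
    im=cv2.imread(f"pics/{n}0.png")[y0:y1,x0:x1]
    cv2.imwrite(f"pics/{n}0c.png",cv2.resize(im,None,fx=s,fy=s,interpolation=cv2.INTER_CUBIC))
E
```

```text
(no output)
```

View pics/top0c.png

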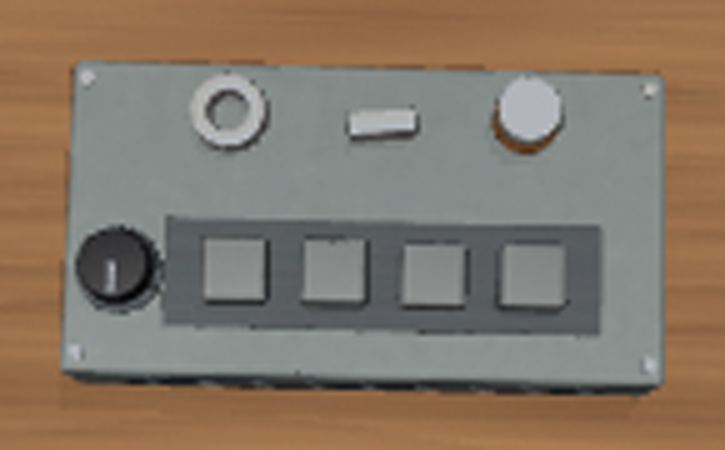

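View pics/side0c.png

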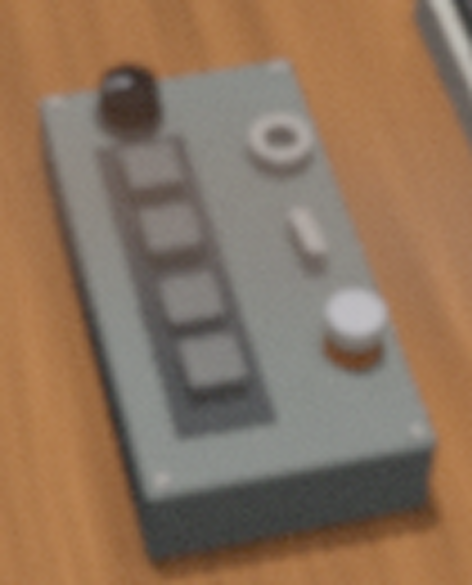

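```bash
python3 - <<'E'
import cv2,numpy as np
from h import *
from scipy.optimize import least_squares
c=dict(np.load("top0.npz")); im=c["pixels"]
x0,y0=205,160; s=5
cr=cv2.resize(im[160:250,205:350],None,fx=s,fy=s,interpolation=cv2.INTER_CUBIC)
# resize pixel mapping: u=(U+.5)/s-.5+x0
f=lambda p:(np.asarray(p,float)+.5)/s-.5+np.array([x0,y0])
g=cv2.cvtColor(cr,cv2.COLOR_RGB2GRAY).copy()
roi=np.zeros_like(g); cv2.fillPoly(roi,[np.array([[175,225],[595,232],[592,325],[172,318]])],255)
m=((g>np.median(g[roi>0])*0+115)&(roi>0)).astype(np.uint8)
print(np.percentile(g[roi>0],[5,25,50,75,95]))
n,l,st,ce=cv2.connectedComponentsWithStats(m)
K=[]
for i in range(1,n):
    if st[i,4]>1500: 
        cn=cv2.findContours((l==i).astype(np.uint8),0,2)[0][0]
        r=cv2.minAreaRect(cn); K.append(r[0]); print(st[i],ce[i],r)
K=np.array(sorted(K)); kp=ray_plane(c,f(K),0.0945); print("keys",kp)
C=np.array([[77,62],[663,75],[659,384],[64,372]])
cp=ray_plane(c,f(C),0.075); print("corners",cp)
B=np.array([[85,160],[85,-160],[-85,-160],[-85,160]])/1000.
KB=np.array([[-30,68],[-30,16],[-30,-36],[-30,-88]])/1000.
def fit(src,dst):
    def e(p):
        R=np.array([[np.cos(p[2]),-np.sin(p[2])],[np.sin(p[2]),np.cos(p[2])]])
        return (src@R.T+p[:2]-dst).ravel()
    q=least_squares(e,[.6,0,0]); return q.x,q.fun.reshape(-1,2)*1000
for a,b in [(B,cp[:,:2]),(KB,kp[:,:2]),(np.r_[B,KB],np.r_[cp[:,:2],kp[:,:2]])]:
    p,r=fit(a,b); print(np.round(p,4),np.degrees(p[2]));print(np.round(r,1).tolist())
E
```

```text
[ 67.  91.  93. 135. 143.]
[ 204  240   59   58 3336] [233.35911271 268.79826139] ((233.0, 268.5), (57.99999237060547, 56.99999237060547), -0.0)
[ 302  240   61   60 3359] [333.45311104 270.40160762] ((332.0, 269.5), (59.0, 60.0), 90.0)
[ 502  245   62   60 3406] [532.77334116 275.00822079] ((532.5633544921875, 274.52264404296875), (60.02897262573242, 58.07196807861328), 1.2188751697540283)
[ 403  246   60   58 3337] [432.79292778 274.3539107 ] ((432.5, 274.5), (57.0, 59.0), 90.0)
keys [[ 0.54591584  0.06597714  0.0945    ]
 [ 0.54698181  0.01446528  0.0945    ]
 [ 0.54597143 -0.0378978   0.0945    ]
 [ 0.54756883 -0.08996146  0.0945    ]]
corners [[ 0.65816857  0.15581242  0.075     ]
 [ 0.66087327 -0.15965418  0.075     ]
 [ 0.49422784 -0.15909627  0.075     ]
 [ 0.49094739  0.15394167  0.075     ]]
[ 0.5761 -0.0022  0.0083] 0.47510544673558397
[[1.6, 2.6], [1.5, -1.9], [-1.8, -3.9], [-1.2, 3.1]]
[ 0.5765 -0.0016  0.0076] 0.43491205729184906
[[0.1, 0.2], [-0.6, -0.3], [0.8, 0.0], [-0.4, 0.1]]
[ 0.5763 -0.0019  0.008 ] 0.4599045522167929
[[1.8, 2.9], [1.7, -1.6], [-1.6, -3.5], [-0.9, 3.4], [-0.2, -0.2], [-0.8, -0.6], [0.6, -0.3], [-0.6, -0.2]]
```

```bash
cat >> h.py <<'E'
from scipy.spatial.transform import Rotation as Ro
BX=np.array([.5765,-.0016,0]); YAW=.008
RB=Ro.from_euler("z",YAW).as_matrix()
KEYS=[BX+RB@np.array([-.03,y,.095]) for y in (.068,.016,-.036,-.088)]
def Rt(s): return Ro.from_euler("xyz",s["eef_rot"]).as_matrix()
def shift(s,P): return Rt(s).T@(np.asarray(P)-s["position"])
E
python3 - <<'E'
from plant import robot
from h import *
s=robot.sense(); R=Rt(s); print(R.round(4))
print("jaw y heading deg",np.degrees(np.arctan2(R[1,1],R[0,1])))
print(KEYS[0], shift(s,[.5,-.3,.23]),shift(s,KEYS[0]+[0,0,.135]))
E
```

```text
[[-6.000e-04  3.191e-01 -9.477e-01]
 [ 1.300e-03 -9.477e-01 -3.191e-01]
 [-1.000e+00 -1.400e-03  1.000e-04]]
jaw y heading deg -71.39129610162308
[0.54595697 0.06615783 0.095     ] [ 0.00083223 -0.23066929 -0.37813967] [ 0.0012941  -0.563019   -0.53853622]
```

```bash
python3 -m crank '[[[0,-0.23,-0.378,0.317,0],[0,-0.23,-0.378,0.317,0],[0,-0.23,-0.378,0.317,0],[0,-0.23,-0.378,0.317,0],[0,-0.23,-0.378,0.317,0],[0,-0.23,-0.378,0.317,0],[0,-0.23,-0.378,0.317,0],[0,-0.23,-0.378,0.317,0],[0,-0.23,-0.378,0.317,0],[0,-0.23,-0.378,0.317,0],[0,-0.23,-0.378,0.317,0],[0,-0.23,-0.378,0.317,0]]]' 20
python3 - <<'E'
from plant import robot
from h import *
s=robot.sense(); R=Rt(s); print(R.round(4)); print(s["position"],s["gripper_width"],s["wrist_force"])
print(shift(s,KEYS[0]+[0,0,.125]))
E
```

```text
time_s: 1.35
position: [0.4992, -0.3024, 0.2311]
eef_rot: [0.469, 1.57, -2.667]
wrist_force: [-0.3, -0.6, -0.6]
gripper_width: 0.0001
[[-1.0e-03  5.9e-03 -1.0e+00]
 [-5.0e-04 -1.0e+00 -5.9e-03]
 [-1.0e+00  5.0e-04  1.0e-03]]
[ 0.49918289 -0.3024253   0.23105216] 0.00013796240116933673 [-0.30069879 -0.56052579 -0.59283663]
[ 0.01081571 -0.36830774 -0.04894813]
```

```bash
python3 -m crank '[[[0.011,-0.368,-0.049,0,0],[0.011,-0.368,-0.049,0,0],[0.011,-0.368,-0.049,0,0],[0.011,-0.368,-0.049,0,0],[0.011,-0.368,-0.049,0,0],[0.011,-0.368,-0.049,0,0],[0.011,-0.368,-0.049,0,0],[0.011,-0.368,-0.049,0,0],[0.011,-0.368,-0.049,0,0],[0.011,-0.368,-0.049,0,0],[0.011,-0.368,-0.049,0,0],[0.011,-0.368,-0.049,0,0]]]'
python3 - <<'E'
from plant import robot
from h import *
s=robot.sense(); print(s["position"],s["wrist_force"]); print(shift(s,KEYS[0]+[0,0,.01]))
c=robot.camera("wrist"); cv2.imwrite("pics/w1.png",c["pixels"][:,:,::-1])
E
```

```text
time_s: 2.55
position: [0.5465, 0.0649, 0.2203]
eef_rot: [1.562, 1.57, -1.576]
wrist_force: [0.7, 0.6, 1.3]
gripper_width: 0.0002
[0.54646618 0.06491139 0.220318  ] [0.70299179 0.58911421 1.25200869]
[ 0.11531696 -0.00134162  0.00050301]
```

View pics/w1.png

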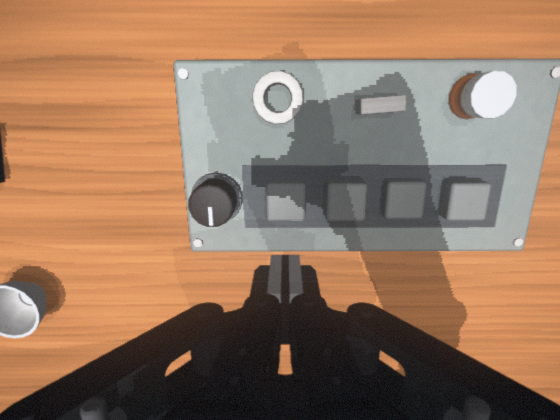

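The wrist view shows the shut fingertips at (287,258), lined up with key 1 at (286,200). The knob is to its left at (213,200). I'll check the key positions with this view, then descend.

```bash
python3 -m crank '[[[0.03,-0.001,0,0,0],[0.06,-0.001,0,0,0],[0.09,-0.001,0,0,0],[0.105,-0.001,0,0,0],[0.115,-0.001,0,0,0],[0.115,-0.001,0,0,0],[0.115,-0.001,0,0,0]]]'
python3 - <<'E'
from plant import robot
from h import *
F=[]
for i in range(4):
    s=robot.sense(); 
    F.append(s["wrist_force"]); c=robot.camera("wrist")
print(s["position"],np.round(F,2).tolist()); print(shift(s,KEYS[0]))
T=np.eye(4);T[:3,:3]=Rt(s);T[:3,3]=s["position"];T=T@c["hand_eye"]
print([project(c,k,T).round(0).tolist() for k in KEYS])
im=c["pixels"][:,:,::-1].copy()
for k in KEYS: cv2.circle(im,tuple(int(v) for v in project(c,k,T)[0]),3,(0,0,255),-1)
cv2.imwrite("pics/w2.png",im)
c=robot.camera("side"); cv2.imwrite("pics/s2.png",cv2.resize(c["pixels"][130:290,220:360,::-1],None,fx=3.6,fy=3.6))
E
```

```text
time_s: 3.3
position: [0.547, 0.068, 0.106]
eef_rot: [-3.025, 1.57, 0.124]
wrist_force: [-0.6, 0.6, -0.1]
gripper_width: -0.0001
[0.54719972 0.0683126  0.10642038] [[-0.58, 0.61, -0.07], [0.29, -0.33, -0.86], [0.27, 0.49, -0.04], [0.06, 0.44, 1.0]]
[0.01141719 0.00214846 0.0012823 ]
[[[288.0, 262.0]], [[388.0, 262.0]], [[489.0, 262.0]], [[590.0, 262.0]]]
```

View pics/w2.png

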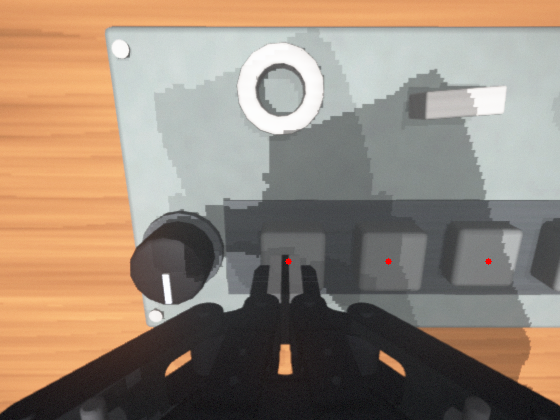

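View pics/s2.png

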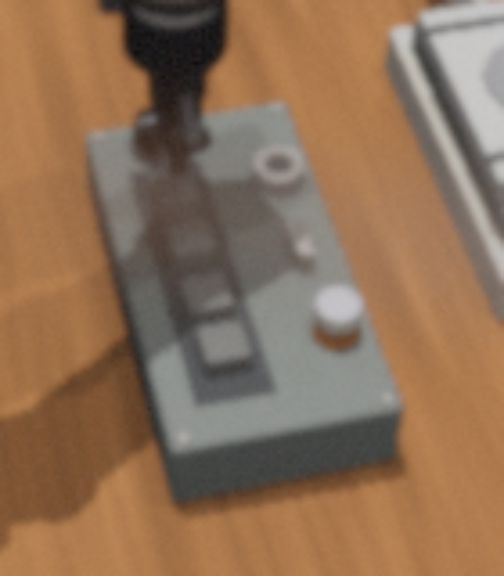

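The projected key centres fall about 5 px left of the seen centres, so the true keys are about 2 mm further to −y, which is within tolerance. Before tapping I'll check the position and force noise.

```bash
cat > rd.py <<'E'
from plant import robot
from h import *
import sys
n=int(sys.argv[1]) if len(sys.argv)>1 else 8
P=[];F=[]
for i in range(n):
    s=robot.sense(); P.append(s["position"]); F.append(s["wrist_force"]); robot.camera("top")
P=np.array(P);F=np.array(F)
print("t",s["time_s"],"pos",P.mean(0).round(5),"sd",P.std(0).round(5),"F",F.mean(0).round(2),"sd",F.std(0).round(2))
E
python3 rd.py 8
```

```text
t 3.9 pos [0.54661 0.06827 0.10568] sd [1.9e-04 3.0e-05 2.7e-04] F [-0.23 -0.02  0.34] sd [0.71 0.41 0.68]
```

```bash
python3 -m crank '[[[0.004,0.004,0,0,0],[0.008,0.004,0,0,0],[0.0105,0.004,0,0,0],[0.0115,0.004,0,0,0],[0.0125,0.004,0,0,0],[0.0125,0.004,0,0,0],[0.0125,0.004,0,0,0]]]'; python3 rd.py 8
```

```text
time_s: 4.65
position: [0.5464, 0.0642, 0.0929]
eef_rot: [1.314, 1.571, -1.82]
wrist_force: [-0.4, -0.5, 2.0]
gripper_width: 0.0001
t 5.0 pos [0.54644 0.06424 0.0929 ] sd [2.e-05 1.e-05 2.e-05] F [-1.04 -0.65  1.91] sd [0.36 0.5  0.36]
```

Key 1 pushes back 1.9 N at z = 92.9 mm, which fits an up key. On to key 2.

```bash
python3 -m crank '[[[-0.012,0,0,0,0],[-0.012,0.026,0,0,0],[-0.012,0.052,0,0,0],[-0.012,0.052,0,0,0],[-0.006,0.052,0,0,0],[-0.003,0.052,0,0,0],[-0.001,0.052,0,0,0],[0,0.052,0,0,0],[0,0.052,0,0,0],[0,0.052,0,0,0]]]'; python3 rd.py 8
```

```text
time_s: 6.05
position: [0.5469, 0.0129, 0.0929]
eef_rot: [-2.059, 1.57, 1.091]
wrist_force: [-0.1, 1.5, 1.0]
gripper_width: 0.0001
t 6.4 pos [0.54699 0.01253 0.09295] sd [3.0e-05 2.2e-04 2.0e-05] F [-0.2   1.12  1.56] sd [0.33 0.41 0.35]
```

Key 2 also pushes back, at 1.6 N. On to key 3.

```bash
python3 -m crank '[[[-0.012,0,0,0,0],[-0.012,0.026,0,0,0],[-0.012,0.052,0,0,0],[-0.012,0.052,0,0,0],[-0.006,0.052,0,0,0],[-0.003,0.052,0,0,0],[-0.001,0.052,0,0,0],[0,0.052,0,0,0],[0,0.052,0,0,0],[0,0.052,0,0,0]]]'; python3 rd.py 8
```

```text
time_s: 7.45
position: [0.5473, -0.0394, 0.0928]
eef_rot: [-2.003, 1.571, 1.147]
wrist_force: [-0.3, 0.1, -0.7]
gripper_width: -0.0004
t 7.8 pos [ 0.54731 -0.03967  0.09289] sd [3.0e-05 1.2e-04 3.0e-05] F [-0.25 -0.24 -0.11] sd [0.28 0.35 0.32]
```

There's no contact on key 3 at the same height, so it is probably latched. I'll go lower to touch it at about 89 mm, still short of the click.

```bash
python3 -m crank '[[[0.002,0,0,0,0],[0.003,0,0,0,0],[0.0035,0,0,0,0],[0.004,0,0,0,0],[0.004,0,0,0,0],[0.004,0,0,0,0]]]'; python3 rd.py 8
```

```text
time_s: 8.45
position: [0.5471, -0.0398, 0.0889]
eef_rot: [0.577, 1.571, -2.557]
wrist_force: [-1.1, -0.0, 2.2]
gripper_width: 0.0005
t 8.8 pos [ 0.54716 -0.03978  0.08885] sd [2.e-05 1.e-05 3.e-05] F [-1.16 -0.23  2.64] sd [0.47 0.59 0.6 ]
```

```bash
python3 -m crank '[[[-0.016,0,0,0,0],[-0.016,0.026,0,0,0],[-0.016,0.052,0,0,0],[-0.016,0.052,0,0,0],[-0.010,0.052,0,0,0],[-0.007,0.052,0,0,0],[-0.005,0.052,0,0,0],[-0.004,0.052,0,0,0],[-0.004,0.052,0,0,0],[-0.004,0.052,0,0,0]]]'; python3 rd.py 8
```

```text
time_s: 9.85
position: [0.5478, -0.0911, 0.0929]
eef_rot: [-2.019, 1.57, 1.131]
wrist_force: [-1.2, 1.2, 0.9]
gripper_width: -0.0001
t 10.2 pos [ 0.54785 -0.09147  0.09298] sd [6.0e-05 1.9e-04 3.0e-05] F [-0.48  1.29  1.48] sd [0.5  0.38 0.28]
```

Key 4 is up at 1.5 N, so key 3 is the latched one. I'll go back to it and press it home.

```bash
python3 -m crank '[[[-0.012,0,0,0,0],[-0.012,-0.026,0,0,0],[-0.012,-0.052,0,0,0],[-0.012,-0.052,0,0,0],[-0.005,-0.052,0,0,0],[0.001,-0.052,0,0,0],[0.004,-0.052,0,0,0],[0.006,-0.052,0,0,0],[0.007,-0.052,0,0,0],[0.008,-0.052,0,0,0],[0.0083,-0.052,0,0,0],[0.0083,-0.052,0,0,0],[0.0083,-0.052,0,0,0]]]'; python3 rd.py 4
```

```text
time_s: 11.55
position: [0.547, -0.0408, 0.0851]
eef_rot: [1.269, 1.57, -1.866]
wrist_force: [-3.1, -2.4, 9.5]
gripper_width: 0.0
t 11.7 pos [ 0.54702 -0.0408   0.08509] sd [1.e-05 1.e-05 1.e-05] F [-3.41 -3.29  8.74] sd [0.46 0.64 0.43]
```

It reached the hard stop (8.7 N at 85.1 mm). I'll release it and tap again lightly to confirm it came up.

```bash
python3 -m crank '[[[-0.004,0,0,0,0],[-0.01,0,0,0,0],[-0.022,0,0,0,0],[-0.022,0,0,0,0],[-0.022,0,0,0,0],[-0.014,0,0,0,0],[-0.01,0,0,0,0],[-0.0083,0,0,0,0],[-0.0083,0,0,0,0],[-0.0083,0,0,0,0]]]'; python3 rd.py 8
```

```text
time_s: 12.75
position: [0.5468, -0.0397, 0.0926]
eef_rot: [-0.046, 1.57, 3.103]
wrist_force: [-0.2, -0.7, 1.5]
gripper_width: 0.0001
t 13.1 pos [ 0.54701 -0.03972  0.09279] sd [1.4e-04 3.0e-05 1.1e-04] F [-1.15  0.33  1.63] sd [0.45 0.5  0.33]
```

Key 3 now pushes back 1.6 N at 92.8 mm, so it is up. I'll retreat and take a last look.

```bash
python3 -m crank '[[[-0.02,0,0,0,0],[-0.06,0,0,0,0],[-0.1,0,0,0,0],[-0.13,0,0,0,0],[-0.13,0,0,0,0],[-0.13,0,0,0,0],[-0.13,0,0,0,0]]]'; python3 rd.py 6
python3 - <<'E'
from plant import robot
import cv2
c=robot.camera("wrist"); cv2.imwrite("pics/w3.png",c["pixels"][:,:,::-1])
c=robot.camera("side"); cv2.imwrite("pics/s3.png",cv2.resize(c["pixels"][130:290,220:360,::-1],None,fx=3.6,fy=3.6))
E
```

```text
time_s: 13.85
position: [0.5465, -0.0399, 0.2216]
eef_rot: [0.055, 1.569, -3.079]
wrist_force: [-0.0, 0.0, -0.6]
gripper_width: 0.0001
t 14.1 pos [ 0.54655 -0.03979  0.22159] sd [1.5e-04 5.0e-05 1.8e-04] F [-0.13  0.13 -0.15] sd [0.2  0.19 0.37]
```

View pics/w3.png

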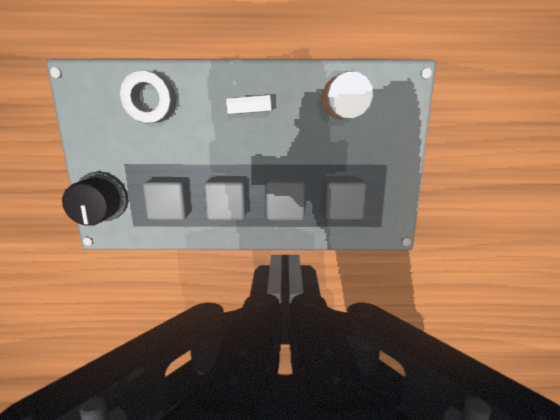

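View pics/s3.png

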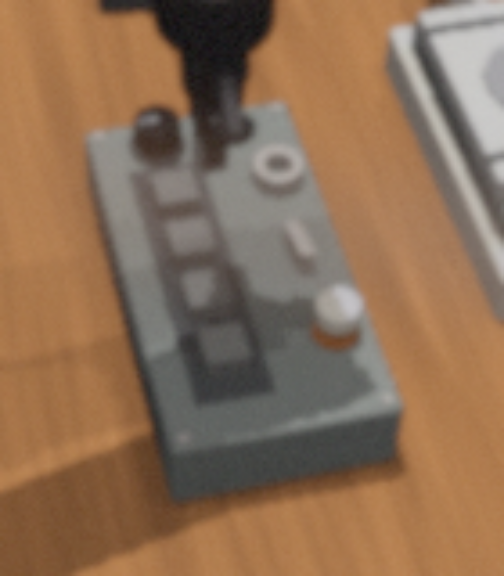

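The wrist view shows four evenly spaced, similar-sized keys at about (166,200), (226,200), (286,200) and (346,200). The ring, block and jar are where they were, and the fingers are well clear of the box.

```bash
python3 -c "
from plant import robot
print(robot.sense()['time_s']); print(robot.sign_off())"
```

```text
14.25
the job is handed in; nothing more can be done
None
```

Key 3 was the latched one. I pressed it home and it popped up, so all four keys should now be up. I handed the job in at 14.25 s; no verdict is reported.

- **Tapping:** I tapped the keys in order from the knob. Keys 1, 2 and 4 pushed back with 1.5–1.9 N at a fingertip height of about 93 mm, so they were up. Key 3 gave nothing at that height and only met the fingers at about 89 mm, with 2.6 N.
- **Pressing:** I pressed key 3 to its hard stop at 85.1 mm with about 9 N, then let go. A second light tap at 92.8 mm met 1.6 N, so it had come up.
- **Last checks:** With the arm raised, the wrist force was about zero. The wrist picture shows four similar keys, and the ring, block and jar look unmoved. I did not measure key heights from the pictures, so "all up" rests on the tap forces. I also did not check the things on the table again at the end.
- **Disagreement:** The wrist camera put the keys about 2 mm further to −y than the top camera did. I shifted the taps to match, and this was well within the key width.

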